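# Seat the drawer of the bead dry box, crack its sealed lid and hold it ajar

### The arm

A 6-joint arm with a two-finger parallel gripper is mounted at the origin on the work surface. World frame = base frame: x ahead of the robot, y to its left, z up, the work surface at z = 0. Lengths are in m, angles in degrees, forces in N, time in s.
With the tool pointing down it reaches from about 0.375 to 0.975 m from the base axis. Payload 3.8 kg.
Tool frame: the origin (TCP) lies midway between the tips of the shut fingers; the grasp point (between the pads) lies 19 mm behind it; z points along the fingers, y is the line along which they close (so a half turn about z gives the same grasp; the last joint's range is limited). The gripper opens to 85 mm and grips with 20 to 120 N. Pads are 22 mm wide; open, the fingers measure 114 mm over their backs; the gripper's body (76 mm by 85 mm) begins 54 mm behind the grasp point. The pads swing forward as they close: fully open they stand 13 mm farther back than shut.
Start: joints at [-73.906, 15.12, 91.902, -0, 72.978, -2.114], TCP at [0.211, -0.641, 0.231] pointing down, gripper open.
Joint ranges: [-150.88, 150.88], [-54.13, 125.18], [17.81, 147.31], [-75.09, 255.09], [0, 152.58], [-146.25, 146.25]. Speed limits (degrees/s): [147.25, 147.25, 180, 180, 180, 180].

### API

Orientations are given as a 3x3 rotation matrix whose columns are the frame's x, y, z axes.
In Python, from bench import get_obs, read_camera, job_done gives the robot as it stands.
- The arm moves only by the shell command python3 -m inch 'ROWS' [FORCE]. ROWS is a JSON object of lists of equal length, an entry for each row: "delta_rot": the turn, a rotation vector about the tool's x, y, z in rad, a list of three; "offset": the shift along the tool's x, y, z in m, a list of three; "gripper": the closure, from 0 (fully open) to 1 (shut). A call has 1 to 10 rows; each row is the pose to reach, as a shift and turn from the pose commanded when the call began, along the tool's axes at that moment; what a row does not reach only later rows make up. A row lasts 1/10 s, in which the tool goes at most 50 mm and 8.59 degrees, less where a joint would pass 70% of its speed; a pose out of reach is approached as far as the arm can. A call with a gripper value outside its range is refused whole. The fingers move at their own pace and stop on an object; FORCE is the grip in N (left out, the last holds). Time passes only in rows, so rows that repeat a pose let the fingers close. It gives the time, the measured TCP pose, the force, the opening and the grip force at its end, in the units of the state.
- get_obs(): the state, without advancing time (a new reading comes with each control period).
- read_camera(name): name is "side" or "top"; returns a dict with "color" (384x512x3 uint8, red, green, blue), "z_map" (384x512 float32, m along the optical axis (not along the pixel's ray), 0 where there is no reading), "K" (3x3 intrinsics, pixels), "xyz" and "attitude" of the camera in the world. Camera axes: x right, y up, looking along -z (the intrinsics and any distortion apply to the point x, -y, -z); pixel columns grow to the right and rows downward; lengths in m; the calibration is good to about 2 mm. A picture is of the moment at which its call begins.
- job_done(): hands the job in; it is judged then, once.
The state is a dict: "clock": time; "joint_positions": joint angles; "qd": joint speeds; "joint_efforts": joint torques, N m; "tool_pos": TCP position; "eef_rot": TCP orientation; "force": force on the tool from outside, world axes, zero at the start; "moment": the same for the moment, N m; "gripper_width": opening from 0.0 (shut) to 1.0 (fully open); "finger_force": force on a finger pad.
Only numpy, scipy, OpenCV 4.12 (cv2) and the standard library are available. Lean on these libraries where they do the work, as an engineer would, in place of code of your own. Each camera call takes 0.05 s, during which the arm holds its last target. There are 200 camera calls.

### The job

Air the bead dry box on the pearl-grafting bench: first, with the lid still shut, push its open desiccant drawer fully home past the click. Then take the lid by its handle, break it free from the sticky gasket and lift it only slightly, without letting it fly open: finish holding the lid still with its front edge about 25 mm up, since it falls shut if let go. Leave the dish, the shell and the wooden block beside it where they are.

Things in the scene. Friction and masses are not known exactly. Their poses are not given: they have to be found in the camera images.
- drybox: plain grey plastic dry box screwed to the bench (never moves, but stands elsewhere and turned in each run): 150 mm deep (its x), 200 mm wide (its y), 88 mm high with the lid on, handles not counted; 18 mm steel feet stick out at both sides. Origin: centre of its underside, on the bench. Its x axis points from the drawer front (on the robot's side) to the hinge at the back, z up. The drawer is in the lower half of the front (-x) face, the lid is the whole top
- drawer (a joint): how far the drawer is open, m: 0 = home against its stop, starts 0.025 to 0.055, stop at 0.08. It slides along the box's x axis; pushing it to +x shuts it. Friction about 1 N; over the last 10 mm a spring detent resists with up to 7 N, then from about 4 mm it draws the drawer home by itself and keeps it there with 5 N
- drawer_handle (a point): middle of the drawer's steel bar handle: a round bar 12 mm thick and 100 mm long, level, along the box's y axis, 36 mm above the bench and 40 mm in front of the drawer's front face (bar centre to face), joined to the drawer at both ends; moves with the drawer. With the drawer home it is at x = -125 mm, y = 0 in the box's frame. Axes as the box
- lid (a joint): angle of the lid, rad: 0 = shut on its gasket, grows as the front edge rises. It turns about the box's y axis at point lid_hinge. The gasket holds it with about 13 N at the handle (15 to 16 N with the lid's weight), most at the very start, fading over the first 5 mm of lift (0.04 rad); then only the weight, 2 to 3 N at the handle, is left and the lid falls shut if let go. 0.16 rad is a 25 mm gap at the front edge
- lid_handle (a point): middle of the steel bar handle on the lid: a round bar 12 mm thick and 90 mm long, level, along the box's y axis, on a leg at each end, its centre 35 mm above the lid's top face, 123 mm above the bench when shut, at x = -45 mm, y = 0 in the box's frame; the lid's front edge is 32 mm in front of it. Moves and tilts with the lid; axes as the box when shut
- lid_hinge (a point): point on the lid's hinge axis, in the middle of the back edge of the lid's underside: at x = 75 mm, y = 0, z = 78 mm in the box's frame. The lid_handle point lies 120 mm in front and 45 mm above it when shut. The lid is a grey slab 152 x 204 x 10 mm, 0.28 to 0.49 kg
- dish: small round steel bowl, 90 mm across, 28 mm high, loose, at the box's left (+y) side; leave alone. Origin: centre of its underside
- shell: rough grey-brown closed oyster shell, round, 88 mm across, 26 mm high, loose, at the box's right (-y) side; leave alone. Origin: centre of its underside
- wedge_block: wooden block 100 x 60 x 22 mm, loose, at the box's right (-y) side, farther back than the shell; leave alone. Origin: centre of its underside

How it is judged:
By the outcome, as a careful person would: the job done as asked, in the order asked, and still so for the second after the job is handed in, while the arm keeps its last pose, push and grip.
It also fails if it takes over 48 s, if anything falls off the work surface, if the arm or the gripper's body presses on something with over 40 N, if the wrist force passes 120 N, or if a joint passes its speed limit or range.

## Working session

There is one attempt and no reset: what is moved stays moved. The work goes in short steps, Python scripts to look and compute and a shell command to move; the robot and the scene stay as the last step left them, time stands still between calls to the robot, and variables do not carry over. Pictures are saved under pics/ and viewed, at most 10 in all, crops included, and the job is handed in when it is done.

```bash
ls; mkdir -p pics; cat > h.py <<'E'
import numpy as np, cv2
from bench import get_obs, read_camera
def pts(c):
    z=c["z_map"]; h,w=z.shape; K=np.array(c["K"]); u,v=np.meshgrid(np.arange(w),np.arange(h))
    p=np.stack([(u-K[0,2])/K[0,0]*z,-(v-K[1,2])/K[1,1]*z,-z],-1)
    return p@np.array(c["attitude"]).T+np.array(c["xyz"])
E
python3 - <<'E'
from h import *
for n in ("top","side"):
    c=read_camera(n); cv2.imwrite(f"pics/{n}0.png",c["color"][...,::-1]); np.savez(f"{n}0.npz",P=pts(c),z=c["z_map"],col=c["color"])
    print({k:v for k,v in c.items() if k not in("color","z_map")})
o=get_obs();print(o)
E
```

```text
pics
{'K': array([[406.25937863,   0.        , 254.95275301],
       [  0.        , 406.25937863, 190.32681459],
       [  0.        ,   0.        ,   1.        ]]), 'xyz': array([0.41897152, 0.05356261, 1.06884289]), 'attitude': array([[-0.08878052,  0.97286675, -0.21365465],
       [-0.99605053, -0.08646208,  0.02019056],
       [ 0.0011697 ,  0.21460336,  0.97670058]])}
{'K': array([[434.01033199,   0.        , 259.9909219 ],
       [  0.        , 434.01033199, 198.91233913],
       [  0.        ,   0.        ,   1.        ]]), 'xyz': array([ 0.36478739, -0.65777045,  0.88398505]), 'attitude': array([[ 0.93008055,  0.27689007, -0.24141677],
       [-0.36685513,  0.66578863, -0.64972518],
       [-0.01916991,  0.69286173,  0.7208156 ]])}
{'clock': 0.1, 'joint_positions': array([-7.39055624e+01,  1.51663735e+01,  9.19737492e+01, -6.30049650e-04,
        7.29762388e+01, -2.11595579e+00]), 'qd': array([-0.04707689, -0.1227871 , -0.2281679 , -0.05884168,  0.03088004,
       -0.01802028]), 'joint_efforts': array([-2.06229702e-04, -5.16706288e+01, -3.68591845e+01, -3.42349961e-05,
        6.37778838e-03, -5.34720334e-05]), 'tool_pos': array([ 0.210736  , -0.6405714 ,  0.23006548]), 'eef_rot': array([[ 9.49914388e-01,  3.12509723e-01, -5.73109082e-04],
       [ 3.12510242e-01, -9.49912392e-01,  1.94837814e-03],
       [ 6.44836955e-05, -2.02989489e-03, -9.99997938e-01]]), 'force': array([ 0.580794  , -0.15216794, -0.26140878]), 'moment': array([-0.04173749, -0.04137034, -0.01691581]), 'finger_force': 0.0, 'gripper_width': 1.0017388291374176}
```

View pics/top0.png

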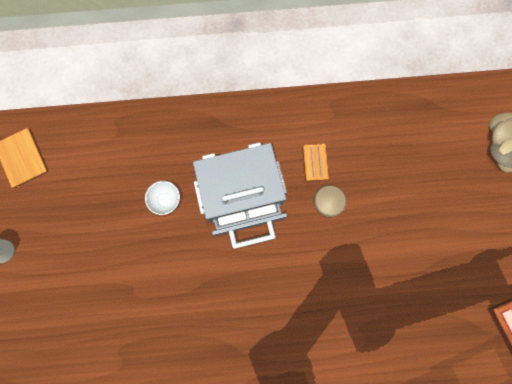

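View pics/side0.png

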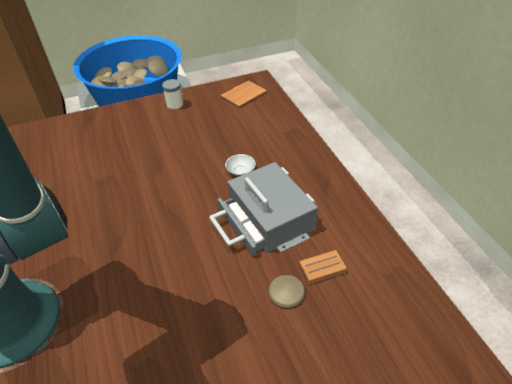

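```bash
python3 - <<'E'
import numpy as np,cv2
for n in("top","side"):
    d=np.load(n+"0.npz");P=d["P"];ok=d["z"]>0;z=P[...,2]
    print(n,ok.mean())
    for lo,hi in((.082,.094),(.112,.135),(.028,.05)):
        m=ok&(z>lo)&(z<hi)&(P[...,0]>.35)&(P[...,0]<.9)&(P[...,1]>-.5)
        k,l,s,c=cv2.connectedComponentsWithStats(m.astype(np.uint8))
        for i in range(1,k):
            if s[i,4]>60:
                q=P[l==i]; r=cv2.minAreaRect(q[:,:2].astype(np.float32)*1000); print(lo,s[i],np.round(q.mean(0),4),r)
E
```

```text
top 0.9959309895833334
0.082 [ 193  143   93   76 4639] [0.6646 0.0733 0.0874] ((667.75537109375, 73.06843566894531), (160.11903381347656, 203.96954345703125), 8.997152328491211)
0.112 [221 187  42  15 215] [0.6197 0.0655 0.1265] ((620.49072265625, 66.23734283447266), (12.95061206817627, 100.11129760742188), 8.85716438293457)
0.028 [212 203  74  46 870] [0.5469 0.0571 0.0397] ((549.914306640625, 54.7429084777832), (85.22249603271484, 192.0030975341797), 8.605070114135742)
0.028 [249 206  18  12  89] [0.5895 0.0324 0.031 ] ((589.1973876953125, 30.533920288085938), (18.583486557006836, 48.24847412109375), 10.271941184997559)
0.028 [223 212  22  11  84] [0.5808 0.0905 0.0307] ((579.8931884765625, 92.369140625), (17.17088508605957, 54.44472885131836), 9.340903282165527)
0.028 [  0 240   8  21  94] [0.5479 0.676  0.038 ] ((548.001953125, 677.9320068359375), (16.41221809387207, 49.92719650268555), 83.90206909179688)
side 0.9960530598958334
0.082 [162  79  18  11 134] [0.549  0.6955 0.085 ] ((549.578857421875, 696.1657104492188), (63.91231918334961, 58.55193328857422), 78.34906768798828)
0.082 [ 227  162   90   70 3215] [0.6647 0.0597 0.0874] ((667.0009155273438, 69.65151977539062), (161.3395538330078, 207.08912658691406), 9.392742156982422)
0.112 [244 177  23  30 170] [0.6196 0.0565 0.1258] ((619.96826171875, 62.029808044433594), (11.90170955657959, 103.78046417236328), 9.252013206481934)
0.028 [164  92  18  11  96] [0.5466 0.6764 0.0388] ((547.0975952148438, 680.5427856445312), (29.179866790771484, 57.79902648925781), 85.85890197753906)
0.028 [ 209  191  107   60 1300] [0.5831 0.032  0.0377] ((602.5982055664062, 20.680953979492188), (160.068603515625, 267.9853820800781), 45.789608001708984)
```

The top view shows the grey box around (240,182), its lid handle at (243,194), the drawer bar at (254,240), the dish at (162,198), the shell at (330,201) and the block at (316,162). The side view agrees, and the way to the front of the drawer is free. The box's yaw is about 9°.

```bash
cat >> h.py <<'E'
YAW=np.radians(9.0); C=np.array([.668,.0725])
X=np.array([np.cos(YAW),np.sin(YAW),0]); Y=np.array([-np.sin(YAW),np.cos(YAW),0])
def box(P): d=P-np.r_[C,0]; return np.stack([d@X,d@Y,d[...,2]],-1)
def world(b): return np.r_[C,0]+b[0]*X+b[1]*Y+np.array([0,0,b[2]])
def plan(b):  # print tool-frame offset/turn to TCP target b (box frame), tool y along box x, pointing down
    from scipy.spatial.transform import Rotation as R
    o=get_obs(); Rt=np.array(o["eef_rot"]); T=np.stack([Y,X,[0,0,-1.]],1)
    print("off",np.round(Rt.T@(world(b)-o["tool_pos"]),4),"rot",np.round(R.from_matrix(Rt.T@T).as_rotvec(),4),"tcp box",np.round(box(np.array(o["tool_pos"])),4),"F",np.round(o["force"],1),"t",o["clock"],"w",o["gripper_width"],"ff",o["finger_force"])
E
python3 - <<'E'
from h import *
for n in("top","side"):
    d=np.load(n+"0.npz");B=box(d["P"]);ok=d["z"]>0
    m=ok&(abs(B[...,1])<.045)&(B[...,0]<-.135)&(B[...,0]>-.24)&(B[...,2]>.025)&(B[...,2]<.06)
    q=B[m];print(n,len(q),np.percentile(q[:,0],[5,50,95]),np.median(q[:,2]),[np.median(q[abs(q[:,1]-y)<.015,0]) for y in(-.03,0,.03)])
    m=ok&(B[...,2]>.118)&(B[...,2]<.135)&(abs(B[...,0]+.045)<.03)&(abs(B[...,1])<.06);q=B[m];print("lid",q.mean(0),q.min(0),q.max(0))
    m=ok&(B[...,2]>.082)&(B[...,2]<.094)&(abs(B[...,0])<.1)&(abs(B[...,1])<.12);q=B[m];print("top",np.percentile(q,[.5,99.5],axis=0))
plan([-.22,0,.2]);
E
```

```text
top 175 [-0.16108323 -0.15579091 -0.15003722] 0.04013832075079127 [np.float64(-0.1556397959488472), np.float64(-0.156306311224483), np.float64(-0.15579091219102253)]
lid [-0.04872955  0.0004325   0.12683667] [-0.05447513 -0.04881122  0.11839031] [-0.04141013  0.05129766  0.13275135]
top [[-0.07956939 -0.09987447  0.08260955]
 [ 0.07605542  0.10141426  0.09201479]]
side 146 [-0.16180406 -0.15720409 -0.14373366] 0.03999646103932475 [np.float64(-0.1583333506077792), np.float64(-0.1571491667209056), np.float64(-0.15582734772468976)]
lid [-0.05024116 -0.00645624  0.12636864] [-0.05520892 -0.05393256  0.11856236] [-0.04313057  0.04905045  0.13123377]
top [[-0.08054278 -0.10467311  0.08249164]
 [ 0.07556195  0.09803177  0.09173976]]
off [ 0.44   -0.5696  0.0313] rot [-0.0016 -0.0015 -1.41  ] tcp box [-0.5632 -0.6328  0.2301] F [ 0.6 -0.2 -0.3] t 0.1 w 1.0017388291374176 ff 0.0
```

```bash
python3 -m inch '{"delta_rot":[[0,0,-0.7],[0,0,-1.41],[0,0,-1.41],[0,0,-1.41],[0,0,-1.41],[0,0,-1.41],[0,0,-1.41],[0,0,-1.41],[0,0,-1.41],[0,0,-1.41]],"offset":[[0.05,-0.05,0],[0.1,-0.1,0],[0.2,-0.2,0],[0.3,-0.3,0],[0.4,-0.4,0],[0.4,-0.4,0],[0.4,-0.4,0],[0.4,-0.4,0],[0.4,-0.4,0],[0.4,-0.4,0]],"gripper":[1,1,1,1,1,1,1,1,1,1]}'; python3 -c "
from h import *
plan([-.24,0,.15])"
```

```text
clock: 1.1
tool_pos: [0.4365, -0.1928, 0.2311]
eef_rot: [[-0.16, 0.987, 0.0], [0.987, 0.16, -0.0], [-0.0, 0.0, -1.0]]
force: [0.8, -0.7, -0.3]
gripper_width: -0.001
finger_force: 0.0
off [0.2257 0.0311 0.0811] rot [0.    0.    0.004] tcp box [-0.2701 -0.2259  0.2311] F [ 0.8 -0.7 -0.3] t 1.1 w -0.001293276007743554 ff 0.0
```

```bash
sed -i 's/C=np.array(\[.668,.0725\])/C=np.array([.6645,.0715])/' h.py; python3 -m inch '{"delta_rot":[[0,0,0],[0,0,0],[0,0,0],[0,0,0],[0,0,0],[0,0,0],[0,0,0],[0,0,0],[0,0,0],[0,0,0]],"offset":[[0.05,0.012,0],[0.1,0.025,0],[0.15,0.038,0],[0.19,0.05,0],[0.226,0.06,0],[0.226,0.066,0.05],[0.226,0.066,0.1],[0.226,0.066,0.15],[0.226,0.066,0.19],[0.226,0.066,0.21]],"gripper":[1,1,1,1,1,1,1,1,1,1]}'; python3 - <<'E'
from h import *
plan([-.2,0,.021])
c=read_camera("side"); cv2.imwrite("pics/side1.png",cv2.resize(c["color"][120:300,140:400,::-1],None,fx=3,fy=3))
E
```

```text
clock: 2.1
tool_pos: [0.462, 0.0387, 0.0169]
eef_rot: [[-0.157, 0.988, -0.007], [0.988, 0.157, -0.0], [0.001, -0.007, -1.0]]
force: [-0.2, -0.3, -0.8]
gripper_width: 0.003
finger_force: 0.0
off [ 0.0007  0.0051 -0.0041] rot [-0.0074 -0.0009  0.0003] tcp box [-0.2051 -0.0007  0.0169] F [-0.2 -0.3 -0.8] t 2.1 w 0.0034095689335515286 ff 0.0
```

View pics/side1.png

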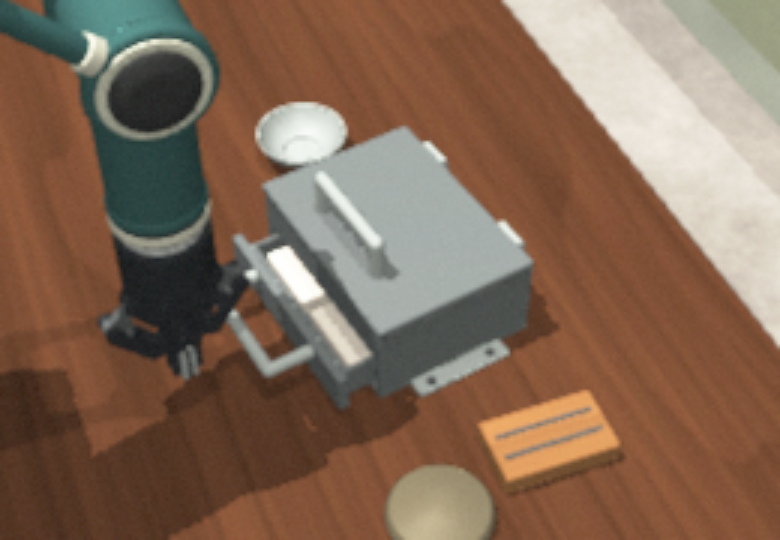

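The fingers stand clear in front of the bar: fingertips near (188,372) in the crop, bar near (265,365). The knuckles stick out towards the box, so I turn the gripper by 90° before pushing.

```bash
python3 -m inch '{"delta_rot":[[0,0,1.571],[0,0,1.571],[0,0,1.571],[0,0,1.571],[0,0,1.571],[0,0,1.571],[0,0,1.571],[0,0,1.571],[0,0,1.571],[0,0,1.571]],"offset":[[0,0,-0.004],[0,0,-0.004],[0,0,-0.004],[0,0,-0.004],[0,0,-0.004],[0,0,-0.004],[0,0,-0.004],[0,0,-0.004],[0,0,-0.004],[0,0,-0.004]],"gripper":[1,1,1,1,1,1,1,1,1,1]}'; python3 -m inch '{"delta_rot":[[0,0,0.14],[0,0,0.14],[0,0,0],[0,0,0]],"offset":[[0,0,0],[0,0,0],[0,0,0],[0,0,0]],"gripper":[1,1,1,1]}' >/dev/null; python3 -c "
from h import *
plan([-.17,0,.021])"
```

```text
clock: 3.15
tool_pos: [0.4666, 0.0387, 0.0262]
eef_rot: [[0.976, 0.22, 0.001], [0.22, -0.976, 0.0], [0.001, 0.0, -1.0]]
force: [-0.1, 0.2, -0.3]
gripper_width: 0.002
finger_force: 0.0
off [0.0307 0.0008 0.0048] rot [ 6.0000e-04 -4.0000e-04 -1.4965e+00] tcp box [-0.2007 -0.0014  0.0258] F [-0.4 -0.2  0.1] t 3.55 w -0.0016468473998049098 ff 0.0
```

```bash
python3 -m inch '{"delta_rot":[[0,0,0.074],[0,0,0.074],[0,0,0.074],[0,0,0.074],[0,0,0.074]],"offset":[[0.01,0.001,0.003],[0.02,0.0015,0.005],[0.027,0.002,0.005],[0.033,0.003,0.005],[0.033,0.003,0.005]],"gripper":[1,1,1,1,1]}'; python3 -c "
from h import *
plan([-.15,0,.021])"
```

```text
clock: 4.05
tool_pos: [0.5001, 0.0433, 0.0205]
eef_rot: [[0.988, 0.154, 0.001], [0.154, -0.988, 0.0], [0.001, 0.0, -1.0]]
force: [-0.2, 0.2, 0.5]
gripper_width: -0.002
finger_force: 0.0
off [ 0.0168 -0.0022 -0.0005] rot [ 7.0000e-04 -5.0000e-04 -1.5735e+00] tcp box [-0.1668 -0.0021  0.0205] F [-0.2  0.2  0.5] t 4.05 w -0.00241259130979286 ff 0.0
```

```bash
python3 -m inch '{"delta_rot":[[0,0,0],[0,0,0],[0,0,0],[0,0,0],[0,0,0]],"offset":[[0.003,-0.001,0],[0.006,-0.002,0],[0.009,-0.002,0],[0.012,-0.002,0],[0.015,-0.002,0]],"gripper":[1,1,1,1,1]}'; python3 -m inch '{"delta_rot":[[0,0,0],[0,0,0],[0,0,0]],"offset":[[0.002,0,0],[0.004,0,0],[0.005,0,0]],"gripper":[1,1,1]}'; python3 -c "
from h import *
plan([-.142,0,.021])"
```

```text
clock: 4.55
tool_pos: [0.5133, 0.0476, 0.0201]
eef_rot: [[0.988, 0.153, -0.001], [0.153, -0.988, 0.0], [-0.001, -0.0, -1.0]]
force: [-1.8, -0.0, -0.4]
gripper_width: -0.003
finger_force: 0.6
clock: 4.85
tool_pos: [0.517, 0.0481, 0.02]
eef_rot: [[0.988, 0.153, -0.004], [0.153, -0.988, -0.0], [-0.004, -0.0, -1.0]]
force: [-7.6, -1.3, 5.6]
gripper_width: -0.003
finger_force: 3.5
off [ 0.0074 -0.     -0.001 ] rot [-0.003   0.0026 -1.5739] tcp box [-0.1494 -0.      0.02  ] F [-7.6 -1.3  5.6] t 4.85 w -0.0028449642047750742 ff 3.524830788373947
```

Now in the detent; I keep going slowly.

```bash
python3 -m inch '{"delta_rot":[[0,0,0],[0,0,0],[0,0,0],[0,0,0]],"offset":[[0.001,0,0],[0.002,0,0],[0.003,0,0],[0.004,0,0]],"gripper":[1,1,1,1]}';  python3 -m inch '{"delta_rot":[[0,0,0],[0,0,0],[0,0,0],[0,0,0]],"offset":[[0.001,0,0],[0.002,0,0],[0.003,0,0],[0.004,0,0]],"gripper":[1,1,1,1]}'; python3 -c "
from h import *
plan([-.142,0,.021])"
```

```text
clock: 5.25
tool_pos: [0.5184, 0.0484, 0.0197]
eef_rot: [[0.988, 0.153, -0.008], [0.153, -0.988, -0.001], [-0.008, -0.0, -1.0]]
force: [-12.4, -2.6, 9.1]
gripper_width: -0.002
finger_force: 6.3
clock: 5.65
tool_pos: [0.5243, 0.0493, 0.0197]
eef_rot: [[0.988, 0.153, -0.004], [0.153, -0.988, -0.0], [-0.004, -0.0, -1.0]]
force: [-3.9, 0.2, 0.2]
gripper_width: -0.003
finger_force: 1.9
off [-0.      0.0001 -0.0013] rot [-0.0034  0.0028 -1.574 ] tcp box [-1.42e-01  1.00e-04  1.97e-02] F [-3.9  0.2  0.2] t 5.65 w -0.0025938941431682765 ff 1.852039061486721
```

```bash
python3 -m inch '{"delta_rot":[[0,0,0],[0,0,0],[0,0,0],[0,0,0],[0,0,0]],"offset":[[0.001,0,0],[0.002,0,0],[0.003,0,0],[0.004,0,0],[0.004,0,0]],"gripper":[1,1,1,1,1]}'; python3 -c "
from h import *
plan([-.142,0,.021])"
```

```text
clock: 6.15
tool_pos: [0.5256, 0.0495, 0.0195]
eef_rot: [[0.988, 0.153, -0.01], [0.153, -0.988, -0.001], [-0.01, -0.0, -1.0]]
force: [-13.4, -2.4, 10.6]
gripper_width: 0.002
finger_force: 7.1
off [-0.0014  0.     -0.0015] rot [-0.0083  0.0075 -1.5738] tcp box [-0.1406  0.      0.0195] F [-13.4  -2.4  10.6] t 6.15 w 0.001686668669324889 ff 7.077012062072754
```

```bash
python3 -m inch '{"delta_rot":[[0,0,0],[0,0,0],[0,0,0],[0,0,0]],"offset":[[0.001,0,0],[0.002,0,0],[0.003,0,0],[0.003,0,0]],"gripper":[1,1,1,1]}'; python3 -m inch '{"delta_rot":[[0,0,0],[0,0,0],[0,0,0],[0,0,0],[0,0,0]],"offset":[[-0.005,0,0],[-0.01,0,0],[-0.02,0,0],[-0.04,0,0],[-0.06,0,0]],"gripper":[1,1,1,1,1]}'; python3 - <<'E'
from h import *
plan([-.045,0,.2])
for n in("top","side"):
    c=read_camera(n)
    B=box(pts(c));m=(abs(B[...,1])<.045)&(B[...,0]<-.11)&(B[...,0]>-.15)&(B[...,2]>.025)&(B[...,2]<.05);q=B[m]
    print(n,len(q),np.median(q,0) if len(q) else 0,"lid",box(pts(c))[(abs(B[...,2]-.126)<.006)&(abs(B[...,0]+.045)<.02)&(abs(B[...,1])<.055)].mean(0))
cv2.imwrite("pics/side2.png",cv2.resize(c["color"][120:300,140:400,::-1],None,fx=3,fy=3))
E
```

```text
clock: 6.55
tool_pos: [0.5256, 0.0496, 0.0189]
eef_rot: [[0.988, 0.154, -0.016], [0.154, -0.988, -0.002], [-0.016, -0.001, -1.0]]
force: [-19.7, -4.9, 15.3]
gripper_width: -0.001
finger_force: 10.3
clock: 7.05
tool_pos: [0.4746, 0.0413, 0.0209]
eef_rot: [[0.988, 0.153, 0.003], [0.153, -0.988, 0.0], [0.003, 0.0, -1.0]]
force: [0.1, -0.3, 0.1]
gripper_width: -0.001
finger_force: 0.0
off [ 0.1478 -0.0005 -0.1788] rot [ 0.0022 -0.0018 -1.574 ] tcp box [-1.923e-01 -1.000e-04  2.090e-02] F [ 0.1 -0.3  0.1] t 7.05 w -0.0007880835821202588 ff 0.0
top 1 [-0.11066292 -0.04345791  0.03822201] lid [-0.0450466   0.00124829  0.12699471]
side 134 [-0.12639083 -0.00018583  0.04065164] lid [-0.04646622 -0.00563493  0.12673783]
```

View pics/side2.png

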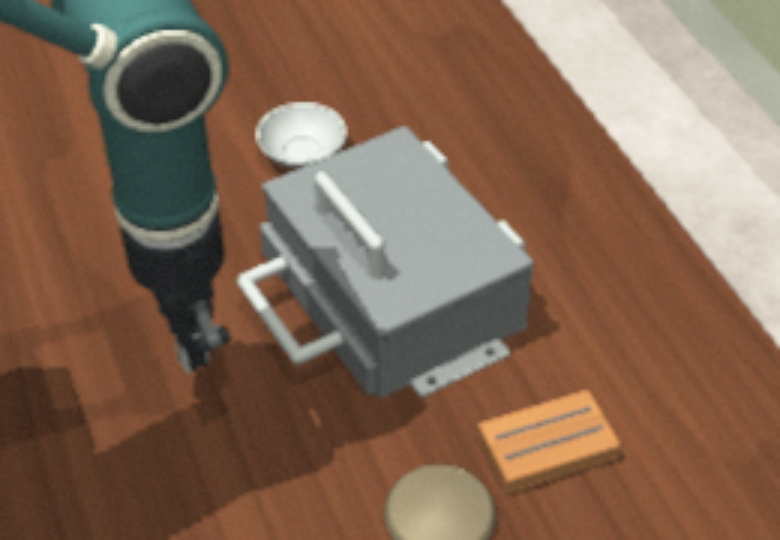

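The drawer is flush and its bar lies at about (270,315) in the crop, at x = -126 mm, so it is home. The neighbours have not moved. Next is the lid handle.

```bash
python3 -m inch '{"delta_rot":[[0,0,-0.15],[0,0,-0.3],[0,0,-0.45],[0,0,-0.6],[0,0,-0.75],[0,0,-0.9],[0,0,-1.05],[0,0,-1.2],[0,0,-1.35],[0,0,-1.49]],"offset":[[0,0,-0.05],[0,0,-0.1],[0,0,-0.15],[0,0,-0.165],[0.03,0,-0.165],[0.06,0,-0.165],[0.09,0,-0.165],[0.12,0,-0.165],[0.147,0,-0.165],[0.147,0,-0.165]],"gripper":[1,1,1,0,0,0,0,0,0,0]}'; python3 -m inch '{"delta_rot":[[0,0,-0.084],[0,0,-0.084],[0,0,-0.084]],"offset":[[0,0,0],[0,0,0],[0,0,0]],"gripper":[0,0,0]}'>/dev/null; python3 -c "
from h import *
plan([-.0455,0,.105])"
```

```text
clock: 8.15
tool_pos: [0.6239, 0.0645, 0.1859]
eef_rot: [[-0.079, 0.997, 0.005], [0.997, 0.079, 0.001], [0.0, 0.005, -1.0]]
force: [-0.1, -0.9, -0.1]
gripper_width: 1.001
finger_force: 0.0
off [ 0.0005 -0.0005  0.0806] rot [ 0.0013  0.0001 -0.0021] tcp box [-0.0451 -0.0005  0.1856] F [-0.5  1.5 -0.2] t 8.45 w 1.000520280416459 ff 0.0
```

```bash
python3 -m inch '{"delta_rot":[[0,0,0],[0,0,0],[0,0,0],[0,0,0],[0,0,0],[0,0,0]],"offset":[[0,0,0.025],[0,0,0.05],[0,0,0.07],[0,-0.001,0.079],[0,-0.001,0.079],[0,-0.001,0.079]],"gripper":[0,0,0,0,0,0]}'; python3 - <<'E'
from h import *
plan([-.0455,0,.105])
c=read_camera("side");cv2.imwrite("pics/side3.png",cv2.resize(c["color"][120:300,140:400,::-1],None,fx=3,fy=3))
E
```

```text
clock: 9.05
tool_pos: [0.6189, 0.0638, 0.1073]
eef_rot: [[-0.156, 0.988, 0.001], [0.988, 0.156, 0.0], [-0.0, 0.001, -1.0]]
force: [0.2, 1.0, -0.0]
gripper_width: 0.996
finger_force: 0.0
off [0.0005 0.0007 0.0023] rot [ 0.0015  0.0001 -0.0007] tcp box [-0.0462 -0.0005  0.1073] F [ 0.2  1.  -0. ] t 9.05 w 0.9962106358914462 ff 0.0
```

View pics/side3.png

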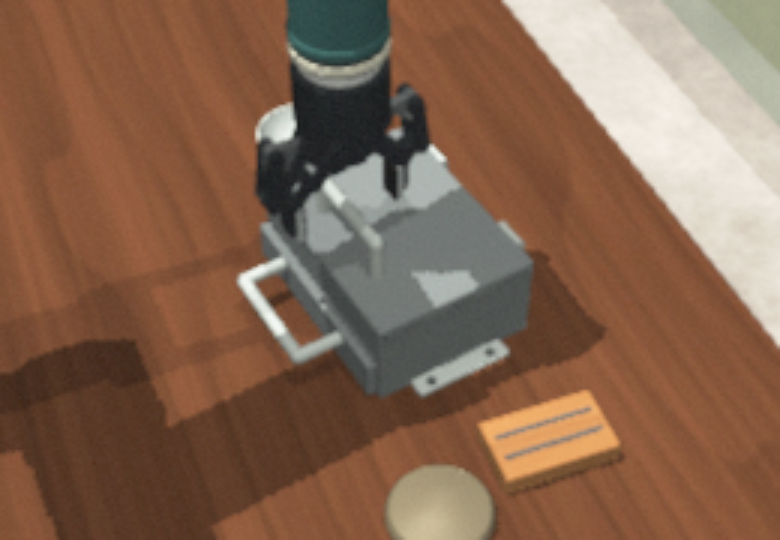

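The open fingers, at about (295,215) and (397,180), straddle the lid bar. I close on it.

```bash
python3 -m inch '{"delta_rot":[[0,0,0],[0,0,0],[0,0,0],[0,0,0],[0,0,0],[0,0,0],[0,0,0],[0,0,0],[0,0,0],[0,0,0]],"offset":[[0,0,0.002],[0,0,0.002],[0,0,0.002],[0,0,0.002],[0,0,0.002],[0,0,0.002],[0,0,0.002],[0,0,0.002],[0,0,0.002],[0,0,0.002]],"gripper":[1,1,1,1,1,1,1,1,1,1]}' 80; python3 -c "
from h import *
plan([-.0455,0,.105])"
```

```text
clock: 10.1
tool_pos: [0.6212, 0.0642, 0.1049]
eef_rot: [[-0.156, 0.988, 0.006], [0.988, 0.156, 0.001], [-0.0, 0.006, -1.0]]
force: [7.3, 1.6, -5.2]
gripper_width: 0.112
finger_force: 78.0
off [ 0.0005 -0.0016 -0.0001] rot [ 0.0065  0.0001 -0.0003] tcp box [-0.0439 -0.0005  0.1049] F [ 7.3  1.6 -5.2] t 10.1 w 0.11163620436240522 ff 77.99270510673523
```

```bash
python3 -m inch '{"delta_rot":[[0.008,0,0],[0.016,0,0],[0.024,0,0],[0.032,0,0],[0.04,0,0],[0.04,0,0]],"offset":[[0,0.001,-0.001],[0,0.001,-0.002],[0,0.001,-0.003],[0,0.002,-0.004],[0,0.002,-0.005],[0,0.002,-0.005]],"gripper":[1,1,1,1,1,1]}'; python3 -c "
from h import *
plan([-.044,0,.105])"
```

```text
clock: 10.7
tool_pos: [0.6212, 0.0643, 0.107]
eef_rot: [[-0.156, 0.987, -0.038], [0.988, 0.156, -0.006], [0.0, -0.038, -0.999]]
force: [7.3, 1.0, -13.0]
gripper_width: 0.109
finger_force: 78.2
off [ 0.0004 -0.      0.002 ] rot [-0.0384 -0.0001 -0.0001] tcp box [-0.0439 -0.0004  0.107 ] F [  7.3   1.  -13. ] t 10.7 w 0.10880654347984069 ff 78.20333361625671
```

```bash
python3 -m inch '{"delta_rot":[[0.008,0,0],[0.016,0,0],[0.024,0,0],[0.024,0,0]],"offset":[[0,0.0002,-0.001],[0,0.0004,-0.002],[0,0.0006,-0.003],[0,0.0006,-0.003]],"gripper":[1,1,1,1]}'; python3 -c "
from h import *
plan([-.044,0,.105])"
```

```text
clock: 11.1
tool_pos: [0.6211, 0.0642, 0.1078]
eef_rot: [[-0.156, 0.986, -0.064], [0.988, 0.156, -0.01], [0.0, -0.064, -0.998]]
force: [9.0, 0.8, -19.6]
gripper_width: 0.108
finger_force: 78.1
off [0.0004 0.0002 0.0028] rot [-0.0644 -0.0003 -0.0002] tcp box [-0.044  -0.0004  0.1078] F [  9.    0.8 -19.6] t 11.1 w 0.10764899126043247 ff 78.10188174247742
```

```bash
python3 -m inch '{"delta_rot":[[0.004,0,0],[0.008,0,0],[0.008,0,0]],"offset":[[0,0,-0.001],[0,0,-0.002],[0,0,-0.002]],"gripper":[1,1,1]}'; python3 -c "
from h import *
plan([-.044,0,.105])
B=box(pts(read_camera('side')));m=(abs(B[...,0]+.02)<.055)&(B[...,1]<-.07)&(B[...,1]>-.1)&(abs(B[...,2]-.095)<.02);q=B[m];print(len(q),np.polyfit(q[:,0],q[:,2],1))"
```

```text
clock: 11.4
tool_pos: [0.622, 0.0644, 0.1105]
eef_rot: [[-0.156, 0.985, -0.07], [0.988, 0.156, -0.011], [0.0, -0.07, -0.998]]
force: [9.6, 1.2, -15.9]
gripper_width: 0.109
finger_force: 78.7
off [ 0.0003 -0.0005  0.0055] rot [-0.0705 -0.0003 -0.0002] tcp box [-0.0431 -0.0003  0.1105] F [  9.6   1.2 -15.9] t 11.4 w 0.10926713402665181 ff 78.702392578125
442 [-0.01735148  0.09022677]
```

It is breaking free, so I lift on gently.

```bash
python3 -m inch '{"delta_rot":[[0.005,0,0],[0.01,0,0],[0.015,0,0],[0.02,0,0],[0.025,0,0],[0.025,0,0],[0.025,0,0]],"offset":[[0,0,-0.001],[0,0.0,-0.002],[0,0.0005,-0.003],[0,0.0005,-0.004],[0,0.001,-0.005],[0,0.001,-0.005],[0,0.001,-0.005]],"gripper":[1,1,1,1,1,1,1]}'; python3 -c "
from h import *
plan([-.044,0,.105])
B=box(pts(read_camera('side')));m=(abs(B[...,0]+.02)<.055)&(B[...,1]<-.07)&(B[...,1]>-.1)&(abs(B[...,2]-.1)<.02);q=B[m];print(len(q),np.polyfit(q[:,0],q[:,2],1))"
```

```text
clock: 12.15
tool_pos: [0.6241, 0.0648, 0.1161]
eef_rot: [[-0.156, 0.983, -0.092], [0.988, 0.156, -0.014], [0.0, -0.094, -0.996]]
force: [9.6, 2.0, -15.7]
gripper_width: 0.106
finger_force: 78.7
off [ 0.0003 -0.002   0.0113] rot [-0.0937 -0.0003 -0.0001] tcp box [-0.041  -0.0003  0.1161] F [  9.6   2.  -15.7] t 12.15 w 0.10610827252463226 ff 78.69340896606445
403 [-0.09098676  0.09457045]
```

```bash
python3 -m inch '{"delta_rot":[[0.01,0,0],[0.02,0,0],[0.03,0,0],[0.04,0,0],[0.04,0,0],[0.04,0,0]],"offset":[[0,0.001,-0.001],[0,0.002,-0.002],[0,0.003,-0.003],[0,0.003,-0.0045],[0,0.003,-0.0045],[0,0.003,-0.0045]],"gripper":[1,1,1,1,1,1]}'; python3 -c "
from h import *
plan([-.044,0,.105])
print(get_obs()['moment'])
c=read_camera('side');cv2.imwrite('pics/side4.png',cv2.resize(c['color'][120:300,140:400,::-1],None,fx=3,fy=3))
B=box(pts(c));m=(abs(B[...,0]+.02)<.055)&(B[...,1]<-.07)&(B[...,1]>-.1)&(abs(B[...,2]-.1)<.02);q=B[m];print(len(q),np.polyfit(q[:,0],q[:,2],1))"
```

```text
clock: 12.8
tool_pos: [0.6263, 0.0651, 0.1219]
eef_rot: [[-0.156, 0.979, -0.134], [0.988, 0.155, -0.021], [0.0, -0.136, -0.991]]
force: [6.3, 0.9, -12.0]
gripper_width: 0.108
finger_force: 79.1
off [ 0.0003 -0.0029  0.0175] rot [-1.365e-01 -2.000e-04 -1.000e-04] tcp box [-0.0387 -0.0003  0.1219] F [  6.3   0.9 -12. ] t 12.8 w 0.10814905658183366 ff 79.11688685417175
[ 0.20930424 -1.06359772  0.00815615]
402 [-0.13075918  0.09862659]
```

View pics/side4.png

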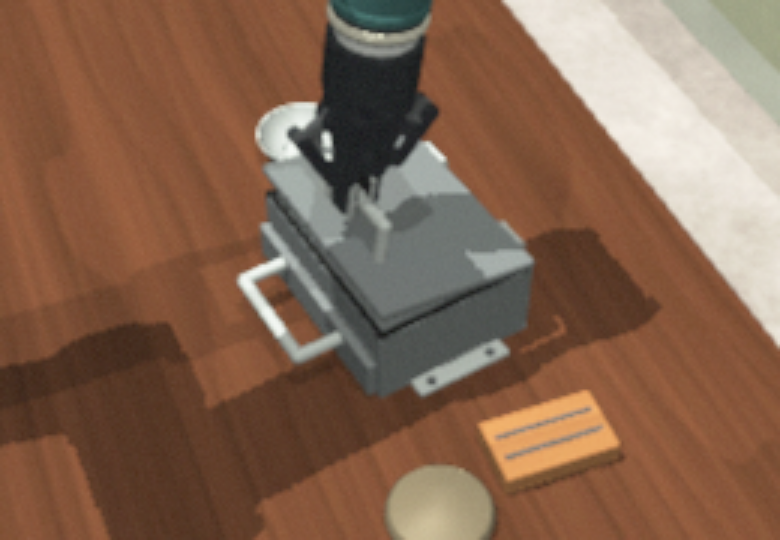

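The lid is held slightly up, with an even dark gap under its front edge from (270,195) to (380,330). It needs slightly more lift.

```bash
python3 -m inch '{"delta_rot":[[0.007,0,0],[0.014,0,0],[0.02,0,0],[0.02,0,0],[0.02,0,0],[0.02,0,0]],"offset":[[0,0.0005,-0.001],[0,0.001,-0.002],[0,0.0015,-0.0025],[0,0.0015,-0.0025],[0,0.0015,-0.0025],[0,0.0015,-0.0025]],"gripper":[1,1,1,1,1,1]}'; python3 -c "
from h import *
plan([-.044,0,.105])
d=np.load('side0.npz')
for P in (d['P'],pts(read_camera('side'))):
    B=box(P);m=(abs(B[...,0]+.02)<.05)&(B[...,1]<-.07)&(B[...,1]>-.1)&(abs(B[...,2]-.1)<.022);q=B[m];a,b=np.polyfit(q[:,0],q[:,2],1);print(len(q),np.arctan(a),b)"
```

```text
clock: 13.45
tool_pos: [0.6274, 0.0653, 0.1247]
eef_rot: [[-0.156, 0.976, -0.155], [0.988, 0.154, -0.024], [0.0, -0.157, -0.988]]
force: [4.6, 0.2, -17.7]
gripper_width: 0.114
finger_force: 78.6
off [ 0.0003 -0.0033  0.0205] rot [-1.572e-01 -2.000e-04 -1.000e-04] tcp box [-0.0376 -0.0003  0.1247] F [  4.6   0.2 -17.7] t 13.45 w 0.11438748700984494 ff 78.61963391304016
377 0.0006936258834871564 0.08743411872348529
379 -0.14932500851181024 0.09920014378220547
```

```bash
python3 -m inch '{"delta_rot":[[0.004,0,0],[0.007,0,0],[0.007,0,0],[0.007,0,0],[0.007,0,0],[0.007,0,0],[0.007,0,0]],"offset":[[0,0.0002,-0.0005],[0,0.0002,-0.001],[0,0.0002,-0.001],[0,0.0002,-0.001],[0,0.0002,-0.001],[0,0.0002,-0.001],[0,0.0002,-0.001]],"gripper":[1,1,1,1,1,1,1]}'; python3 -c "
from h import *
plan([-.044,0,.105])
for n in('top','side'):
    P=pts(read_camera(n))
    B=box(P);m=(abs(B[...,0]+.02)<.05)&(B[...,1]<-.07)&(B[...,1]>-.1)&(abs(B[...,2]-.1)<.022);q=B[m];a,b=np.polyfit(q[:,0],q[:,2],1);print(len(q),np.arctan(a),b)
    m=(abs(B[...,1])<.045)&(B[...,0]<-.11)&(B[...,0]>-.15)&(B[...,2]>.025)&(B[...,2]<.05);print(n,m.sum(),np.median(B[m],0))"
```

```text
clock: 14.2
tool_pos: [0.6281, 0.0654, 0.1261]
eef_rot: [[-0.156, 0.975, -0.161], [0.988, 0.154, -0.025], [0.0, -0.163, -0.987]]
force: [5.9, 0.7, -15.3]
gripper_width: 0.113
finger_force: 78.7
off [ 0.0003 -0.0035  0.0219] rot [-1.634e-01 -2.000e-04 -1.000e-04] tcp box [-0.0369 -0.0004  0.1261] F [  5.9   0.7 -15.3] t 14.2 w 0.1132864690542836 ff 78.71506333351135Traceback (most recent call last):
  File "<string>", line 6, in <module>
    B=box(P);m=(abs(B[...,0]+.02)<.05)&(B[...,1]<-.07)&(B[...,1]>-.1)&(abs(B[...,2]-.1)<.022);q=B[m];a,b=np.polyfit(q[:,0],q[:,2],1);print(len(q),np.arctan(a),b)
                                                                                                         ~~~~~~~~~~^^^^^^^^^^^^^^^^^
    raise TypeError("expected non-empty vector for x")
TypeError: expected non-empty vector for x
```

Top view is blocked by the arm; the side view gives the last check.

```bash
python3 -c "
from h import *
c=read_camera('side');cv2.imwrite('pics/side5.png',cv2.resize(c['color'][120:320,140:400,::-1],None,fx=3,fy=3)[:600])
B=box(pts(c));m=(abs(B[...,0]+.02)<.05)&(B[...,1]<-.07)&(B[...,1]>-.1)&(abs(B[...,2]-.1)<.022);q=B[m];print(np.arctan(np.polyfit(q[:,0],q[:,2],1)))
m=(abs(B[...,1])<.045)&(B[...,0]<-.11)&(B[...,0]>-.15)&(B[...,2]>.025)&(B[...,2]<.05);print(m.sum(),np.median(B[m],0),get_obs()['qd'].round(2))"
```

```text
[-0.18447984  0.09968389]
136 [-0.12623311  0.00144472  0.04010947] [ 0.09 -0.03  0.06  0.03  0.1   0.03]
```

View pics/side5.png

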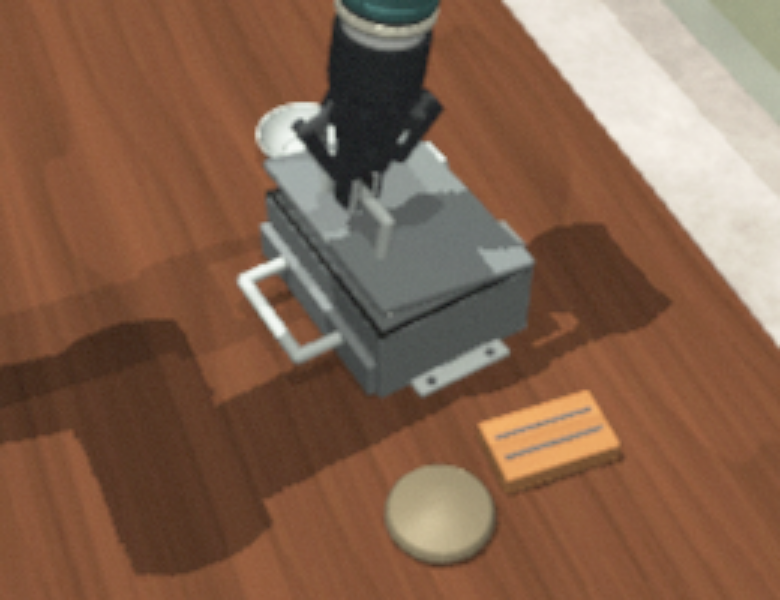

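The front gap is even and the dish, shell (440,513), block (548,440) and drawer have not moved. The angle estimates differ, so I do one better plane fit.

```bash
python3 -c "
from h import *
Q=[]
for i in range(4):
    B=box(pts(read_camera('side')));t=.165
    m=(B[...,0]>-.075)&(B[...,0]<.06)&(B[...,1]<-.03)&(B[...,1]>-.097)&(abs(B[...,2]-(.088+(.075-B[...,0])*t))<.012);Q.append(B[m])
q=np.vstack(Q)
for _ in range(4):
    A=np.c_[q[:,:2],np.ones(len(q))];s=np.linalg.lstsq(A,q[:,2],rcond=None)[0];r=q[:,2]-A@s;q=q[abs(r)<2*r.std()]
print(len(q),s,r.std(),'front z',s@[-.075,-.06,1],'hinge end',s@[.075,-.06,1])"
```

```text
3408 [-0.18074116 -0.00110153  0.10128586] 0.001071630873824465 front z 0.11490753625511059 hinge end 0.08779636151929968
```

θ ≈ 0.18, a gap of 27 mm; I ease it down slightly.

```bash
python3 -m inch '{"delta_rot":[[-0.003,0,0],[-0.006,0,0],[-0.008,0,0],[-0.008,0,0],[-0.008,0,0],[-0.008,0,0],[-0.008,0,0],[-0.008,0,0]],"offset":[[0,0,0.0007],[0,0,0.0014],[0,0,0.002],[0,0,0.002],[0,0,0.002],[0,0,0.002],[0,0,0.002],[0,0,0.002]],"gripper":[1,1,1,1,1,1,1,1]}'; python3 -c "
from h import *
Q=[]
for i in range(2):
    B=box(pts(read_camera('side')));t=.165
    m=(B[...,0]>-.075)&(B[...,0]<.06)&(B[...,1]<-.03)&(B[...,1]>-.097)&(abs(B[...,2]-(.088+(.075-B[...,0])*t))<.012);Q.append(B[m])
q=np.vstack(Q);A=np.c_[q[:,:2],np.ones(len(q))];s=np.linalg.lstsq(A,q[:,2],rcond=None)[0];print(s,s@[-.075,-.06,1],get_obs()['tool_pos'],get_obs()['qd'].round(2))"
```

```text
clock: 15.3
tool_pos: [0.6281, 0.0654, 0.1256]
eef_rot: [[-0.156, 0.976, -0.152], [0.988, 0.155, -0.024], [0.0, -0.154, -0.988]]
force: [2.3, 1.6, -2.7]
gripper_width: 0.111
finger_force: 80.2
[-0.17505766  0.00401458  0.10137843] 0.1142668836105501 [0.62805195 0.06531353 0.12559688] [ 0.08  0.04  0.08  0.1  -0.06 -0.03]
```

```bash
python3 -m inch '{"delta_rot":[[0,0,0],[0,0,0],[0,0,0],[0,0,0],[0,0,0],[0,0,0],[0,0,0],[0,0,0]],"offset":[[0,0,0.0007],[0,0,0.0014],[0,0,0.0014],[0,0,0.0014],[0,0,0.0014],[0,0,0.0014],[0,0,0.0014],[0,0,0.0014]],"gripper":[1,1,1,1,1,1,1,1]}'; python3 -c "
from bench import *
print(job_done())"
```

```text
clock: 16.2
tool_pos: [0.6276, 0.0652, 0.1248]
eef_rot: [[-0.156, 0.976, -0.153], [0.988, 0.154, -0.024], [0.0, -0.155, -0.988]]
force: [0.4, 1.9, 6.6]
gripper_width: 0.105
finger_force: 81.0
the job is handed in; nothing more can be done
None
```

I pushed the drawer home past its click with the lid shut, then broke the lid free and held it still by its handle with its front edge about 25–26 mm up; the dish, shell and block stayed where they were, and I handed the job in at 16.2 s.

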